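Put the green tray back on the tea stand

ROBOT

A 7-joint arm with a two-finger parallel gripper is mounted at the origin on the work surface. World frame = base frame: x ahead of the robot, y to its left, z up, the work surface at z = 0. Lengths are in m, angles in rad, forces in N, time in s.
With the tool pointing down it reaches from about 0.35 to 0.9 m from the base axis. Payload 8.1 kg.
Tool frame: the origin (TCP) lies at the centre of the arm's flange, where the gripper is bolted on; the fingertips stand 178 mm ahead of it and the grasp point (between the pads) lies 159 mm ahead of it; z points along the fingers, y is the line along which they close (so a half turn about z gives the same grasp; the last joint's range is limited). The gripper opens to 92 mm and grips with 3 to 60 N. Pads are 19 mm wide; open, the fingers measure 130 mm over their backs; the gripper's body (75 mm by 190 mm) begins 47 mm behind the grasp point.
Start: joints at [-0.103, 0.434, 0.025, 1.573, -0.012, 1.134, -0.075], TCP at [0.625, -0, 0.405] pointing down, gripper open.
Joint ranges: [-2.62, 2.62], [-0.44, 2.09], [-1.27, 1.32], [0.08, 2.57], [-1.32, 4.46], [0.12, 2], [-2.74, 2.74]. Speed limits (rad/s): [2.22, 2.22, 3.01, 3.01, 3.14, 3.14, 3.14].

INTERFACE

Orientations are given as a rotation vector (axis times angle).
In Python, from cell import arm gives the robot as it stands. The module is installed in compiled form; this text tells all that it offers.
- The arm moves only by the shell command python3 -m inch 'ROWS' [FORCE]. ROWS is text: rows parted by semicolons, each of 5 numbers parted by spaces: the shift along the tool's x, y, z in m, then the turn about the tool's z in rad, then the finger opening in m, from 0 to 0.0918. In form: x y z roll fingers; .... A call has 1 to 5 rows; each row is the pose to reach, as a shift and turn from the pose commanded when the call began, along the tool's axes at that moment; what a row does not reach only later rows make up. A row lasts 1/10 s, in which the tool goes at most 50 mm and 8.59 degrees, less where a joint would pass 70% of its speed; a pose out of reach is approached as far as the arm can. A call with a gripper value outside its range is refused whole. The fingers move at their own pace and stop on an object; FORCE is the grip in N (left out, the last holds). Time passes only in rows, so rows that repeat a pose let the fingers close. It gives the time, the measured TCP pose, the force, the opening and the grip force at its end, in the units of the state.
- arm.observe(): the state, without advancing time (a new reading comes with each control period).
- arm.get_image(name): name is "scene" or "side" or "wrist"; returns the picture (420x560x3 uint8, red, green, blue); there is no depth.
- arm.get_calibration(name): a dict with "intrinsics" (3x3 intrinsics, pixels), "distortion" ([k1, k2, p1, p2, k3] as OpenCV has them; the pictures are not rectified), "pose" (4x4, takes a point from camera to world coordinates). Camera axes: x right, y up, looking along -z (the intrinsics and any distortion apply to the point x, -y, -z); pixel columns grow to the right and rows downward; lengths in m; the calibration is good to about 2 mm. A picture is of the moment at which its call begins: read the wrist's pose just before it. get_calibration takes no time and is no camera call; for the wrist camera it gives the pose at the moment of the call.
- arm.sign_off(): hands the job in; it is judged then, once.
Trained networks look in the newest picture that a camera, given by its name, has taken for a name from the list of things; names that differ only in an ending like _2 or _b are one class to them, and where a whole thing is asked for, a point or a joint stands for the part that bears it (a point fixed in the world has none). Each returns a list of dicts, best first, with "conf" (0 to 1); they miss things now and then, are a little off and sometimes report something else, mostly with a low value. They report only what shows in the picture. A call takes as long as a camera call. They do not tell look-alikes from the thing itself.
- arm.look_for(camera, query): "point" ([row, column] in pixels, amid what is visible of it).
- arm.silhouettes(camera, query): "region" (420x560 bool, what is visible of it) and "point" ([row, column] in pixels, amid what is visible of it).
- arm.place_of(camera, query): "point" ([row, column] in pixels: a listed point, or the origin of a listed thing).
The state is a dict: "clock": time; "joints": joint angles; "dq": joint speeds; "joint_efforts": joint torques, N m; "position": TCP position; "ee_rot": TCP orientation; "force": force on the tool from outside, world axes, zero at the start; "ft_torque": the same for the moment, N m; "width": opening from 0.0 (shut) to 1.0 (fully open); "gripper_force": force on a finger pad.
Only numpy, scipy, OpenCV 4.12 (cv2) and the standard library are available. Lean on these libraries where they do the work, as an engineer would, in place of code of your own. Each camera call takes 0.05 s, during which the arm holds its last target. There are 200 camera calls.

TASK

Reassemble the washed tea stand: take the green tray by one of its wooden tabs, lower it gently over the tall steel rod of the green stand, keeping it level so it does not bind, until it rests flat on the stand's wooden collar, and let go. Do not drop it, and leave the white spare tray where it lies.

Things in the scene. Friction and masses are not known exactly. Their poses are not given: they have to be found in the camera images.
- green_tray: green plastic tray, 220 mm along x, 100 along y, plate 8 thick (lip 6 more), 0.18 kg. Through its middle a 32 mm round hole, ringed by a tube 44 across standing 25 above the plate. At both ends (x +85 and -85 mm) an upright wooden tab handle: 34 long in x, 12 thick in y (pinch it across y), top 58 above the underside. Lies flat, tabs up. Origin: hole's centre at the underside; z up. Ends alike.
- white_tray: the spare white plastic tray, a bystander of the very same shape and size as the green one, lying flat on the worktop; to be left alone. Origin and axes as for the green tray.
- stand: tea stand, fixed to the worktop: green round base 150 mm across, 18 high; 24 mm steel stem; pale wooden collar 60 across, its top 70 above the worktop; from there a 12 mm steel rod up to a round tip at 190. The tray rests on the collar, turned any way. Origin: base's underside, below the rod; z up. The steel rod on a white base farther off is a kitchen-roll holder, not part of the job.
- collar_top (a point): centre of the collar's top face, on the rod's axis, 70 mm above the worktop: where the middle of the tray's underside must come to rest
Mind the look-alikes: they are no part of the job. Of the things shaped like the green_tray, the green one is meant. Of the things that look like the stand, take the one that is farthest to the robot's right at the start.

How it is judged:
By the outcome, as a careful person would: the job done as asked, in the order asked, and still so for the second after the job is handed in, with the robot touching nothing.
It also fails if it takes over 45 s, if anything falls off the work surface, if the arm or the gripper's body presses on something with over 40 N, if the wrist force passes 120 N, or if a joint passes its speed limit or range.

## Working session

There is one attempt and no reset: what is moved stays moved. The work goes in short steps, Python scripts to look and compute and a shell command to move; the robot and the scene stay as the last step left them, time stands still between calls to the robot, and variables do not carry over. Pictures are saved under pics/ and viewed, at most 10 in all, crops included, and the job is handed in when it is done.

```bash
mkdir -p pics; python3 - <<'E'
from cell import arm
import cv2,numpy as np
ims=[]
for c in ("scene","side"):
    im=arm.get_image(c); cv2.imwrite(f"pics/{c}0.png",im[:,:,::-1])
    for q in ("green_tray","stand","collar_top"):
        print(c,q,[(np.round(d["point"]),round(d["conf"],2)) for d in arm.place_of(c,q)])
    k=arm.get_calibration(c);print(k["intrinsics"][0],k["distortion"],np.round(k["pose"],3))
print(arm.observe())
E
```

```text
scene green_tray [(array([212., 353.]), 0.7), (array([186., 424.]), 0.58)]
scene stand [(array([270., 310.]), 0.85), (array([262., 218.]), 0.58)]
scene collar_top [(array([242., 217.]), 0.76), (array([253., 308.]), 0.69)]
[446.92876124   0.         278.01948236] [0.03419665 0.         0.         0.         0.        ] [[ 0.087 -0.705  0.704  1.315]
 [ 0.996  0.055 -0.067  0.032]
 [ 0.008  0.707  0.707  0.866]
 [ 0.     0.     0.     1.   ]]
side green_tray [(array([185., 229.]), 0.81), (array([145., 182.]), 0.77)]
side stand [(array([263., 321.]), 0.83), (array([199., 304.]), 0.64)]
side collar_top [(array([243., 321.]), 0.82), (array([182., 307.]), 0.77)]
[462.21341649   0.         267.23907738] [-0.03852014  0.          0.          0.          0.        ] [[ 0.96   0.206 -0.19   0.312]
 [-0.28   0.664 -0.693 -0.698]
 [-0.016  0.718  0.696  0.862]
 [ 0.     0.     0.     1.   ]]
{'clock': 0.4, 'joints': array([-0.10258682,  0.43464365,  0.02499703,  1.57335906, -0.01159309,
        1.13401845, -0.07508524]), 'dq': array([ 0.00037274, -0.00119709, -0.00103469, -0.00207674,  0.00040066,
       -0.00021319, -0.0013795 ]), 'joint_efforts': array([-9.93141039e-04, -6.66979980e+01,  9.82849672e-01, -3.14411509e+01,
       -6.06784131e-02,  3.56212619e-02,  4.91078879e-05]), 'position': array([ 6.24962613e-01, -3.67772427e-05,  4.04590871e-01]), 'ee_rot': array([-2.22141061e+00, -2.22123433e+00,  3.59628653e-04]), 'force': array([0.54384452, 0.3457811 , 0.45314026]), 'ft_torque': array([ 0.01743189,  0.00544654, -0.01938537]), 'gripper_force': 0.0, 'width': 0.9974938932766537}
```

View pics/scene0.png

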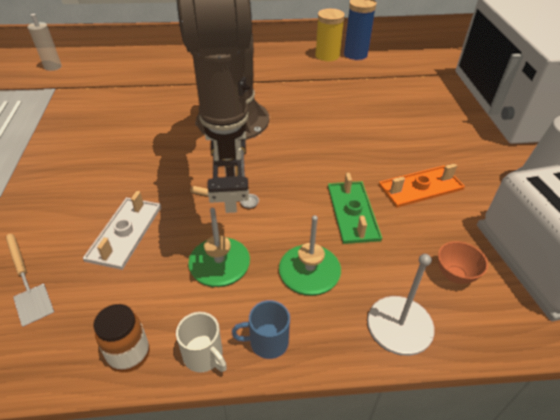

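View pics/side0.png

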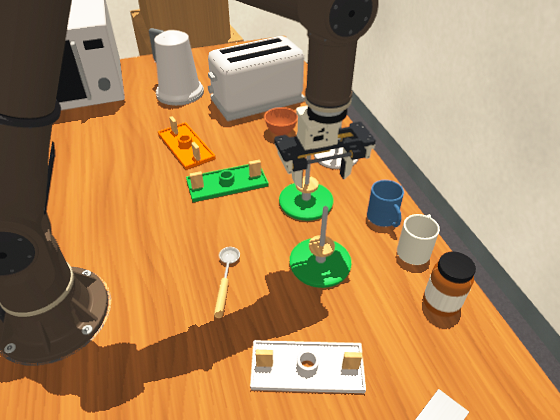

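The scene shows the green tray at about (212,353), and the orange tray beyond it is a look-alike. The two green stands are at (262,218) and (270,310); the robot's right (-y) is image left, so the target is (262,218) in scene and (263,321) in side. The white holder and the spare tray at (228,123) stay alone.

```bash
cat > h.py <<'E'
from cell import arm
import cv2,numpy as np
def ray(c,p,k=None):
    k=k or arm.get_calibration(c)
    u=cv2.undistortPoints(np.array([[[p[1],p[0]]]],float),np.array(k["intrinsics"]),np.array(k["distortion"]))[0,0]
    P=np.array(k["pose"]); d=P[:3,:3]@np.array([u[0],-u[1],-1]); return P[:3,3],d
def onz(c,p,z,k=None):
    o,d=ray(c,p,k); return o+d*(z-o[2])/d[2]
def tri(pairs):
    A=np.zeros((3,3));b=np.zeros(3)
    for c,p in pairs:
        o,d=ray(c,p); d=d/np.linalg.norm(d);M=np.eye(3)-np.outer(d,d);A+=M;b+=M@o
    return np.linalg.solve(A,b)
def proj(c,X,k=None):
    k=k or arm.get_calibration(c);P=np.array(k["pose"]);q=P[:3,:3].T@(np.array(X,float)-P[:3,3])
    q=np.array([q[0],-q[1],-q[2]]); 
    return cv2.projectPoints(q.reshape(1,1,3),np.zeros(3),np.zeros(3),np.array(k["intrinsics"]),np.array(k["distortion"]))[0].ravel()[::-1]
def traymask(im):
    hsv=cv2.cvtColor(im,cv2.COLOR_RGB2HSV);return cv2.inRange(hsv,(50,100,40),(80,255,255))
E
python3 - <<'E'
from h import *
print("tray",tri([("scene",(212,353)),("side",(185,229))]))
print("stand",tri([("scene",(262,218)),("side",(263,321))]))
print("collar",tri([("scene",(242,217)),("side",(243,321))]))
print("stand2",tri([("scene",(270,310)),("side",(199,304))]))
for c,t in (("scene",(212,353)),("side",(185,229))):
    m=traymask(arm.get_image(c)); n,l,s,cen=cv2.connectedComponentsWithStats(m)
    for i in range(1,n):
        if s[i,4]>500 and abs(cen[i][0]-t[1])<25 and abs(cen[i][1]-t[0])<25:
            ys,xs=np.where(l==i); w=np.array([onz(c,(y,x),0.01)[:2] for y,x in zip(ys[::3],xs[::3])],np.float32)
            print(c,cv2.minAreaRect(w))
E
```

```text
tray [4.75048484e-01 3.14553277e-01 5.72102058e-06]
stand [ 0.6214081  -0.04759582  0.00800217]
collar [ 0.61767604 -0.04424356  0.07691583]
stand2 [0.66011611 0.17539249 0.00734746]
scene ((0.47156840562820435, 0.3164140284061432), (0.22392460703849792, 0.09978561103343964), 1.0406925678253174)
side ((0.47220027446746826, 0.31526386737823486), (0.21990446746349335, 0.11402163654565811), 0.9842439293861389)
```

```bash
cat >> h.py <<'E'
from scipy.spatial.transform import Rotation as R
def goto(x,y,z,yaw=0):
    "shift for grasp point (159 mm ahead) at x,y,z with tool x along world yaw"
    s=arm.observe();Rm=R.from_rotvec(s["ee_rot"]).as_matrix();p=np.array(s["position"])
    d=Rm.T@(np.array([x,y,z+0.159])-p); t=Rm.T@np.array([np.cos(yaw),np.sin(yaw),0])
    print("rows",np.round(d,4),"roll",round(float(np.arctan2(t[1],t[0])),4),"t",round(s["clock"],2),"tilt",np.round(Rm[:,2],4))
E
python3 -m inch '0.07 -0.04 0 0.15 0.0918;0.13 -0.08 0 0.3 0.0918;0.18 -0.12 0 0.45 0.0918;0.22 -0.16 0 0.6 0.0918;0.25 -0.18 0 0.75 0.0918'
python3 - <<'E'
from h import *
goto(.388,.3135,.20,0.018)
print("cup rims z.09",onz("scene",(318,198),.09),onz("scene",(306,270),.08), "jar",onz("scene",(310,118),.1))
E
```

```text
clock: 1.0
position: [0.4864, 0.197, 0.4049]
ee_rot: [-2.863, -1.292, -0.001]
force: [0.3, 1.3, -0.2]
width: 0.998
gripper_force: 0.0
rows [ 0.0222 -0.1509  0.046 ] roll 0.8297 t 1.0 tilt [ 3.e-04  4.e-04 -1.e+00]
cup rims z.09 [ 0.82526338 -0.07767393  0.09      ] [0.8029961  0.06658181 0.08      ] jar [ 0.79989947 -0.23346603  0.1       ]
```

```bash
python3 -m inch '0.005 -0.04 0 0.15 0.0918;0.01 -0.08 0.01 0.3 0.0918;0.015 -0.12 0.02 0.45 0.0918;0.02 -0.145 0.02 0.6 0.0918;0.022 -0.15 0.02 0.75 0.0918'
python3 -m inch '0 0 0 0.07 0.0918;0 0 0 0.07 0.0918;0 0 0 0.07 0.0918'
python3 - <<'E'
from h import *
goto(.388,.3135,.20,0.018)
im=arm.get_image("wrist");k=arm.get_calibration("wrist"); cv2.imwrite("pics/w1.png",im[:,:,::-1])
print(arm.place_of("wrist","green_tray")); print(np.round(k["pose"],3))
m=traymask(im); ys,xs=np.where(m>0); w=np.array([onz("wrist",(y,x),0.014,k)[:2] for y,x in zip(ys[::4],xs[::4])],np.float32)
print(cv2.minAreaRect(w), len(ys))
for X in [(.388,.3135,.058),(.558,.3165,.058),(.473,.315,.033)]: print(proj("wrist",X,k))
E
```

```text
clock: 1.5
position: [0.3866, 0.3138, 0.3845]
ee_rot: [-3.135, -0.192, 0.002]
force: [0.5, 0.1, 0.0]
width: 1.0
gripper_force: 0.0
clock: 1.8
position: [0.3895, 0.3107, 0.3848]
ee_rot: [3.14, 0.087, 0.0]
force: [-0.1, 0.3, -0.9]
width: 1.003
gripper_force: 0.0
rows [-0.0013 -0.0028  0.0258] roll 0.0374 t 1.8 tilt [ 2.e-04 -0.e+00 -1.e+00]
[{'point': [105.9, 273.2], 'conf': 0.63}, {'point': [170.5, 81.2], 'conf': 0.59}]
[[ 0.055  0.949  0.31   0.475]
 [-0.998  0.052  0.018  0.315]
 [ 0.001 -0.311  0.95   0.365]
 [ 0.     0.     0.     1.   ]]
((0.46681252121925354, 0.3175524175167084), (0.20526380836963654, 0.0995403453707695), 0.7163820862770081) 17854
[194.88031418 272.73841103]
[ -2.92128633 279.68830861]
[105.31854847 275.88206662]
```

View pics/w1.png

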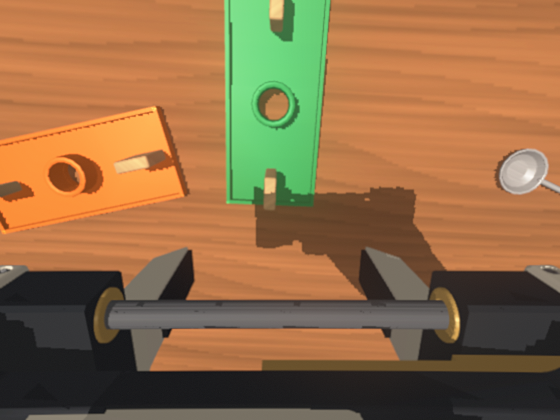

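The green tray is ahead, with its near tab at about (190,270) and its ring at (104,274). That puts it about 2 mm further toward +y than estimated. I'm descending on the near tab.

```bash
python3 -m inch '-0.001 -0.005 0.04 0.043 0.0918;-0.001 -0.005 0.08 0.043 0.0918;-0.001 -0.005 0.12 0.043 0.0918;-0.001 -0.005 0.15 0.043 0.0918;-0.001 -0.005 0.17 0.043 0.0918'
python3 - <<'E'
from h import *
goto(.3885,.316,.040,.0125)
E
```

```text
clock: 2.4
position: [0.3879, 0.3151, 0.2127]
ee_rot: [3.14, 0.017, -0.003]
force: [-0.5, 0.3, -0.2]
width: 1.0
gripper_force: 0.0
rows [ 0.0006 -0.001   0.0136] roll -0.0017 t 2.4 tilt [-0.0016 -0.0016 -1.    ]
```

```bash
python3 -m inch '0 -0.001 0.007 0 0.0918;0 -0.001 0.014 0 0.0918;0 -0.001 0.014 0 0.03;0 -0.001 0.014 0 0.03;0 -0.001 0.014 0 0.02' 8
python3 -m inch '0 0 0 0 0;0 0 0 0 0;0 0 0 0 0;0 0 0 0 0;0 0 0 0 0' 8
python3 -m inch '0 0 0 0 0;0 0 0 0 0;0 0 0 0 0;0 0 0 0 0' 50
python3 -c "
from h import *
s=arm.observe();print(s['force'],s['ft_torque'],s['width'])
goto(.3885,.316,.040,.0125)"
```

```text
clock: 2.9
position: [0.3885, 0.317, 0.2017]
ee_rot: [-3.14, -0.016, -0.002]
force: [0.3, -0.2, 0.1]
width: 0.788
gripper_force: 0.0
clock: 3.4
position: [0.3881, 0.3168, 0.2008]
ee_rot: [-3.142, -0.016, -0.0]
force: [0.7, 1.0, 0.3]
width: 0.353
gripper_force: 0.0
clock: 3.8
position: [0.3881, 0.3168, 0.2007]
ee_rot: [3.142, 0.016, -0.0]
force: [0.6, 1.3, 0.1]
width: 0.128
gripper_force: 50.0
[0.55022665 1.27559722 0.12086202] [ 0.10839919  0.08065106 -0.04365294] 0.12808968408257698
rows [0.0003 0.0008 0.0017] roll -0.0025 t 3.8 tilt [-0. -0. -1.]
```

```bash
python3 -m inch '0 0 -0.01 0 0;0 0 -0.025 0 0;0 0 -0.05 0 0;0 0 -0.08 0 0;0 0 -0.11 0 0'
python3 -m inch '0 0 -0.03 0 0;0 0 -0.06 0 0;0 0 -0.09 0 0;0 0 -0.11 0 0;0 0 -0.12 0 0'
python3 -m inch '0 0 0 0 0;0 0 0 0 0'
python3 - <<'E'
from h import *
s=arm.observe();print(s["force"],s["ft_torque"],s["width"])
im=arm.get_image("side"); a=im[0:300,100:400]; b=arm.get_image("wrist")
cv2.imwrite("pics/lift.png",np.hstack([cv2.resize(a,(400,400)),cv2.resize(b,(400,400))])[:,:,::-1])
goto(.3885,.316,.26,.0125)
E
```

```text
clock: 4.3
position: [0.3878, 0.3164, 0.3122]
ee_rot: [3.141, 0.016, -0.001]
force: [0.4, 1.3, -1.7]
width: 0.128
gripper_force: 50.0
clock: 4.8
position: [0.3881, 0.3166, 0.4332]
ee_rot: [-3.139, -0.016, -0.003]
force: [0.4, 0.0, -3.2]
width: 0.13
gripper_force: 50.0
clock: 5.0
position: [0.3878, 0.3165, 0.4299]
ee_rot: [3.141, 0.016, -0.001]
force: [-0.3, 0.2, -2.4]
width: 0.129
gripper_force: 50.0
[-0.33937305  0.15541654 -2.39565256] [0.05459677 0.30679724 0.03751808] 0.12881861169666092
rows [0.0007 0.0005 0.0105] roll -0.0023 t 5.1 tilt [-0.0016 -0.0018 -1.    ]
```

View pics/lift.png

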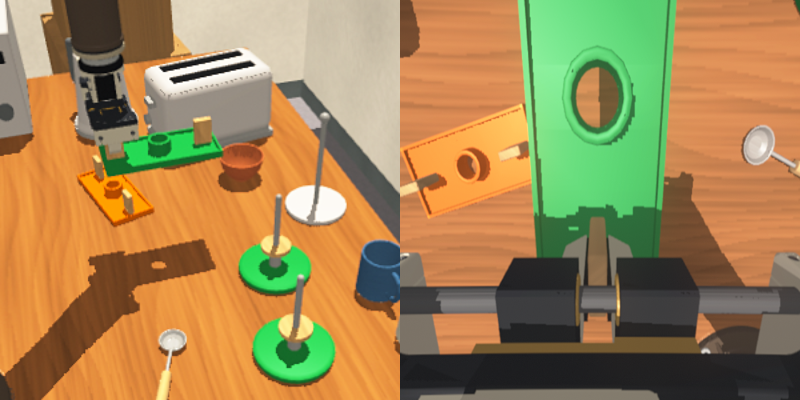

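The tray hangs level and secure from the tab (left half of the picture). In the right half, the wrist view shows its hole at about (95,598). With the stand now unobscured, I'll refine its position and check the tray's level by its hole.

```bash
python3 - <<'E'
from h import *
k=arm.get_calibration("wrist");s=arm.observe();Rm=R.from_rotvec(s["ee_rot"]).as_matrix();p=s["position"]
im=arm.get_image("wrist");
for pt in arm.place_of("wrist","green_tray"): print("wrist tray",pt)
# predicted ring top centre for rigid level hold: grasp z .0417 above underside
for dz,h in ((0,.033),(-.005,.033),(-.01,.033),(0,0)): print("pred h",h,"dz",dz,proj("wrist",p+Rm@np.array([.085,0,.159+.0417-h])+[0,0,dz],k))
C={}
for c in ("scene","side"):
    im=arm.get_image(c); cv2.imwrite(f"pics/{c}1.png",im[:,:,::-1])
    for q in ("collar_top","stand"):
        r=[(d["point"],round(d["conf"],2)) for d in arm.place_of(c,q)];print(c,q,r)
        for pt,cf in r: print("   ",onz(c,pt,.07 if q=="collar_top" else 0))
a=cv2.imread("pics/scene1.png")[190:290,170:270];b=cv2.imread("pics/side1.png")[190:290,270:370]
cv2.imwrite("pics/st.png",np.hstack([cv2.resize(a,(400,400),interpolation=cv2.INTER_CUBIC),cv2.resize(b,(400,400),interpolation=cv2.INTER_CUBIC)]))
E
```

```text
wrist tray {'point': [170.4, 106.4], 'conf': 0.8}
pred h 0.033 dz 0 [104.22045896 275.45099118]
pred h 0.033 dz -0.005 [104.17270085 275.44333757]
pred h 0.033 dz -0.01 [104.12795738 275.4361671 ]
pred h 0 dz 0 [104.05857456 275.51544479]
scene collar_top [([250.9, 309.5], 0.81), ([241.1, 217.5], 0.6), ([231.9, 128.6], 0.33)]
    [0.65536374 0.16925011 0.07      ]
    [ 0.60813597 -0.0432238   0.07      ]
    [ 0.56163988 -0.25485973  0.07      ]
scene stand [([271.6, 305.8], 0.94), ([262.1, 217.6], 0.67)]
    [0.66119995 0.16348818 0.        ]
    [ 6.14770365e-01 -4.89757981e-02  1.11022302e-16]
side collar_top [([244.0, 319.8], 0.82)]
    [ 0.61690639 -0.04141301  0.07      ]
side stand [([202.7, 306.1], 0.92), ([262.0, 320.8], 0.75)]
    [0.66261561 0.17060317 0.        ]
    [ 6.25163444e-01 -3.89157126e-02 -1.11022302e-16]
```

View pics/st.png

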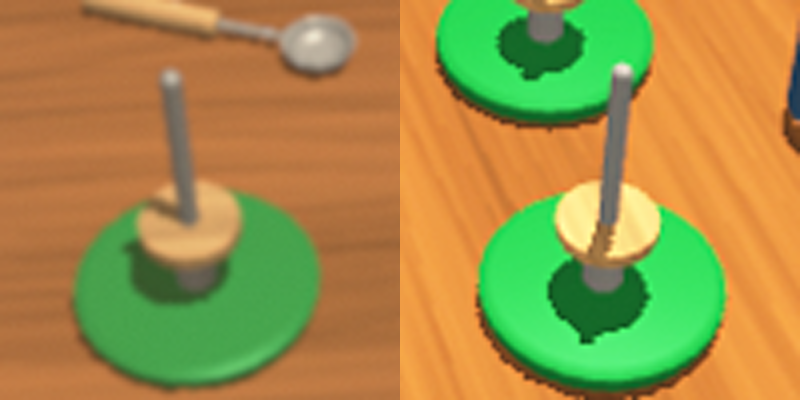

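The stand's rod tip is at scene px (208.5,212.8) and side px (207.5,325.5). The rod's foot is at about scene (244.5,217.5) and side (245.5,321.7).

```bash
python3 - <<'E'
from h import *
print("tip",onz("scene",(208.5,212.8),.188),onz("side",(207.5,325.5),.188),tri([("scene",(208.5,212.8)),("side",(207.5,325.5))]))
print("foot",onz("scene",(244.5,217.5),.07),onz("side",(245.5,321.7),.07),tri([("scene",(244.5,217.5)),("side",(245.5,321.7))]))
# stand base outline -> center
for c,t in (("scene",(262,218)),("side",(263,321))):
    m=traymask(cv2.cvtColor(cv2.imread(f"pics/{c}1.png"),cv2.COLOR_BGR2RGB)); n,l,s,cen=cv2.connectedComponentsWithStats(m)
    i=min(range(1,n),key=lambda i:abs(cen[i][0]-t[1])+abs(cen[i][1]-t[0])+1e4*(s[i,4]<500))
    ys,xs=np.where(l==i); w=np.array([onz(c,(y,x),.015)[:2] for y,x in zip(ys,xs)],np.float32); print(c,cv2.minEnclosingCircle(w),s[i])
k=arm.get_calibration("wrist");s=arm.observe()
im=arm.get_image("wrist"); m=traymask(im); z=s["position"][2]-.159-.0417
print("underside z",z, "ring",onz("wrist",(99.75,277),z+.033,k),"tool",s["position"])
# hole through tray: brown pixels enclosed
sub=255-m[40:160,200:350]; n,l,st,ce=cv2.connectedComponentsWithStats(sub); print([(st[i].tolist(),(ce[i]+[200,40]).round(1)) for i in range(1,n) if st[i,4]>150])
E
```

```text
tip [ 0.61840107 -0.04294934  0.188     ] [ 0.62041473 -0.04526061  0.188     ] [ 0.61991501 -0.04383866  0.18816114]
foot [ 0.61874942 -0.04312678  0.07      ] [ 0.61940892 -0.04704185  0.07      ] [ 0.61921874 -0.04437799  0.06888131]
scene ((0.6227381229400635, -0.04407292976975441), 0.07408095896244049) [ 189  239   60   47 1770]Traceback (most recent call last):
  File "<stdin>", line 8, in <module>
  File "h.py", line 8, in onz
    o,d=ray(c,p,k); return o+d*(z-o[2])/d[2]
        ~~~^^^^^^^
  File "h.py", line 4, in ray
    k=k or arm.get_calibration(c)
           ~~~~~~~~~~~~~~~~~~~^^^
ValueError: time passes only in moves, steps and waits
```

```bash
python3 -m inch '0.008 0.02 0 0 0;0.02 0.05 0 0 0;0.034 0.085 0 0 0;0.048 0.12 0 0 0;0.062 0.155 0 0 0'
python3 -m inch '0.014 0.035 0 0 0;0.028 0.07 0 0 0;0.042 0.105 0 0 0;0.056 0.14 0 0 0;0.065 0.165 0 0 0'
python3 -m inch '0.006 0.018 0 0 0;0.01 0.03 0 0 0;0.012 0.036 0 0 0;0.012 0.036 0 0 0'
python3 - <<'E'
from h import *
goto(.5335,-.0456,.27,.0125)
k=arm.get_calibration("wrist");s=arm.observe()
im=arm.get_image("wrist"); a=arm.get_image("side")
z=s["position"][2]-.159-.0417
print("underside z",z,"pos",s["position"])
for n,X in (("tip",(.6195,-.0445,.19)),("foot",(.6195,-.0445,.07))): print(n,proj("wrist",X,k).round(1))
print("ringtop",proj("wrist",s["position"]+np.array([.085,.001,-.159-.0417+.033]),k).round(1))
cv2.imwrite("pics/over.png",np.hstack([cv2.resize(im[0:240,150:410],(400,369),interpolation=cv2.INTER_CUBIC),cv2.resize(a[80:320,190:450],(400,369),interpolation=cv2.INTER_CUBIC)])[:,:,::-1])
E
```

```text
clock: 6.0
position: [0.4521, 0.161, 0.4309]
ee_rot: [-3.141, -0.016, -0.001]
force: [0.1, 0.4, -2.4]
width: 0.127
gripper_force: 50.0
clock: 6.5
position: [0.519, -0.0046, 0.4309]
ee_rot: [3.141, 0.013, 0.001]
force: [-0.5, 0.0, -2.1]
width: 0.131
gripper_force: 50.0
clock: 6.9
position: [0.5308, -0.038, 0.4307]
ee_rot: [3.141, 0.015, -0.0]
force: [0.2, 0.7, -1.5]
width: 0.129
gripper_force: 50.0
rows [0.0026 0.0077 0.0017] roll -0.0028 t 6.9 tilt [-1.e-04 -1.e-04 -1.e+00]
underside z 0.22999997252387333 pos [ 0.5308082  -0.03797183  0.43069997]
tip [ 98.  286.8]
foot [ 99.9 282.9]
ringtop [104.1 275. ]
```

View pics/over.png

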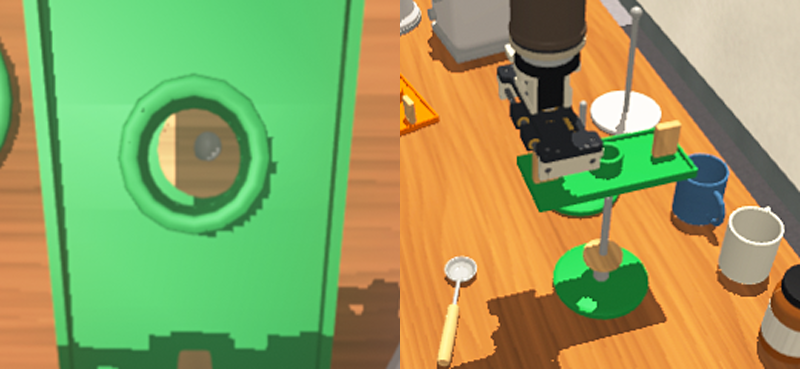

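Left half: the rod tip shows through the hole, at crop (207,146) against the ring centre (195,153). Right half: the tray is above the stand and level.

```bash
python3 - <<'E'
from h import *
k=arm.get_calibration("wrist");z=.230
t=onz("wrist",(94.9,284.6),.188,k);r=onz("wrist",(99.5,276.8),z+.033,k)
print("cam",np.array(k["pose"])[:3,3],"tip",t,"ring",r,"need world",t-r)
E
```

```text
cam [ 0.61596526 -0.03590834  0.41116807] tip [ 0.62121977 -0.04151501  0.188     ] ring [ 0.6175207  -0.03624633  0.263     ] need world [ 0.00369907 -0.00526868 -0.075     ]
```

```bash
python3 -m inch '0.002 0.004 0 0 0;0.003 0.0065 0 0 0;0.003 0.0065 0.01 0 0;0.003 0.0065 0.02 0 0;0.003 0.0065 0.03 0 0'
python3 -m inch '0 0 0.008 0 0;0 0 0.015 0 0;0 0 0.015 0 0'
python3 - <<'E'
from h import *
k=arm.get_calibration("wrist");s=arm.observe();print(s["position"])
im=arm.get_image("wrist"); a=arm.get_image("side"); b=arm.get_image("scene")
cv2.imwrite("pics/low1.png",np.hstack([cv2.resize(im[0:240,150:410],(400,369),interpolation=cv2.INTER_CUBIC),cv2.resize(a[120:320,250:460],(400,381),interpolation=cv2.INTER_CUBIC)[:369]])[:,:,::-1])
E
```

```text
clock: 7.5
position: [0.5336, -0.044, 0.3995]
ee_rot: [-3.142, -0.016, 0.001]
force: [0.2, -0.5, -2.0]
width: 0.128
gripper_force: 50.0
clock: 7.8
position: [0.5335, -0.0441, 0.3846]
ee_rot: [3.141, 0.016, -0.003]
force: [0.1, 0.8, -0.7]
width: 0.126
gripper_force: 50.0
[ 0.53349333 -0.04414812  0.38457627]
```

View pics/low1.png

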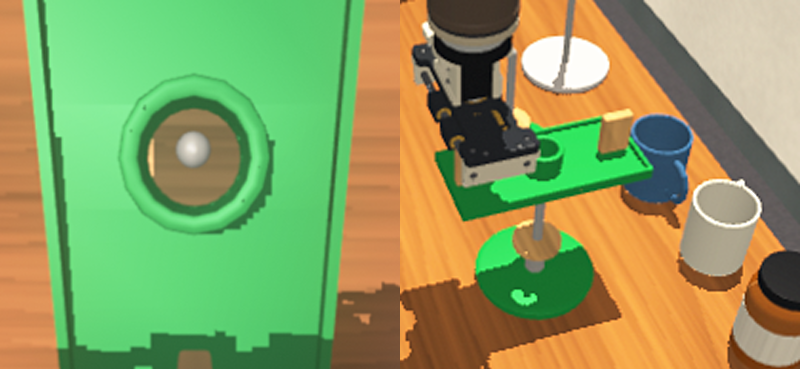

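The rod tip sits at (193,149) in the crop, centred in the hole. I'll lower it from here.

```bash
python3 -m inch '0 0 0.012 0 0;0 0 0.024 0 0;0 0 0.036 0 0;0 0 0.048 0 0;0 0 0.06 0 0'
python3 -m inch '0 0 0.01 0 0;0 0 0.02 0 0;0 0 0.03 0 0;0 0 0.038 0 0;0 0 0.044 0 0'
python3 -m inch '0 0 0.002 0 0;0 0 0.004 0 0;0 0 0.006 0 0;0 0 0.006 0 0'
```

```text
clock: 8.45
position: [0.5337, -0.0442, 0.3244]
ee_rot: [3.141, 0.016, -0.001]
force: [-0.4, -0.2, -0.7]
width: 0.125
gripper_force: 50.0
clock: 8.95
position: [0.5338, -0.0442, 0.281]
ee_rot: [3.142, 0.016, -0.0]
force: [-0.4, -0.2, -1.6]
width: 0.127
gripper_force: 50.0
clock: 9.35
position: [0.5338, -0.0442, 0.2758]
ee_rot: [-3.142, -0.016, -0.0]
force: [0.3, 0.0, -2.2]
width: 0.126
gripper_force: 50.0
```

```bash
python3 -m inch '0 0 0.001 0 0;0 0 0.002 0 0;0 0 0.003 0 0;0 0 0.003 0 0;0 0 0.003 0 0'
python3 -m inch '0 0 0.001 0 0;0 0 0.0015 0 0;0 0 0.002 0 0;0 0 0.002 0 0'
python3 -c "
from h import *
a=arm.get_image('side');b=arm.get_image('scene')
cv2.imwrite('pics/low2.png',np.hstack([cv2.resize(a[140:300,230:430],(400,320),interpolation=3),cv2.resize(b[160:320,120:320],(400,320),interpolation=3)])[:,:,::-1])
print(arm.observe()['ft_torque'])"
```

```text
clock: 9.85
position: [0.5338, -0.0443, 0.2728]
ee_rot: [3.142, 0.016, 0.0]
force: [-0.3, 0.2, -2.1]
width: 0.128
gripper_force: 50.0
clock: 10.25
position: [0.5338, -0.0443, 0.2708]
ee_rot: [-3.142, -0.016, -0.0]
force: [-0.9, 0.5, -0.6]
width: 0.129
gripper_force: 50.0
[0.0402669  0.33187356 0.01851731]
```

View pics/low2.png

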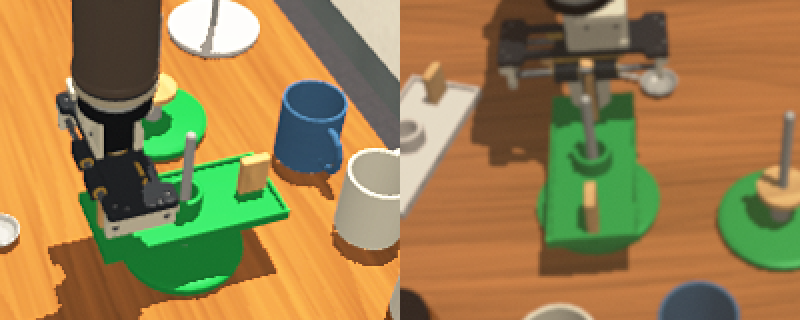

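The rod comes up through the ring and the tray is level just above the collar. I'll feel for contact next.

```bash
python3 -m inch '0 0 0.0005 0 0;0 0 0.001 0 0;0 0 0.001 0 0'
python3 -c "
from h import *
print(arm.observe()['force'],arm.observe()['ft_torque'])"
python3 -m inch '0 0 0.0005 0 0;0 0 0.001 0 0;0 0 0.001 0 0'
python3 -c "
from h import *
print(arm.observe()['force'],arm.observe()['ft_torque'])"
```

```text
clock: 10.65
position: [0.5337, -0.0444, 0.2705]
ee_rot: [-3.141, -0.016, -0.001]
force: [-5.2, 0.4, 10.5]
width: 0.132
gripper_force: 50.0
[-5.23247499  0.37733691 10.5236603 ] [0.11119444 0.85656045 0.01809957]
clock: 10.95
position: [0.5334, -0.0444, 0.2699]
ee_rot: [-3.141, -0.016, -0.0]
force: [-9.4, 0.7, 17.7]
width: 0.13
gripper_force: 50.0
[-9.39899989  0.65814689 17.68585395] [0.17551459 1.36511406 0.031788  ]
```

```bash
python3 -m inch '0 0 -0.0007 0 0;0 0 -0.0014 0 0;0 0 -0.0014 0 0;0 0 -0.0014 0 0'
python3 -c "
from h import *
print(arm.observe()['force'],arm.observe()['ft_torque'])"
```

```text
clock: 11.35
position: [0.5339, -0.0443, 0.2702]
ee_rot: [-3.142, -0.016, -0.0]
force: [-2.2, -0.1, 3.0]
width: 0.13
gripper_force: 50.0
[-2.15896215 -0.09944913  2.98297796] [ 0.1173355   0.46708142 -0.01022434]
```

Light contact, about 5 N including the weight. I'll release gently now.

```bash
python3 -m inch '0 0 0 0 0;0 0 0 0 0;0 0 0 0 0' 5
python3 -m inch '0 0 0 0 0.016;0 0 0 0 0.02;0 0 0 0 0.03;0 0 0 0 0.04;0 0 0 0 0.045'
python3 -m inch '0 0 0 0 0.045;0 0 0 0 0.045;0 0 0 0 0.045'
python3 -c "
from h import *
a=arm.get_image('side');b=arm.get_image('wrist');print(arm.observe()['force'])
cv2.imwrite('pics/rel.png',np.hstack([cv2.resize(a[140:300,230:430],(400,320),interpolation=3),cv2.resize(b,(400,320),interpolation=3)])[:,:,::-1])"
```

```text
clock: 11.65
position: [0.5339, -0.0442, 0.2702]
ee_rot: [3.142, 0.016, 0.0]
force: [-1.8, 0.3, 2.8]
width: 0.133
gripper_force: 5.0
clock: 12.15
position: [0.5338, -0.0443, 0.2701]
ee_rot: [3.141, 0.016, 0.0]
force: [0.0, 0.5, -0.3]
width: 0.427
gripper_force: 0.0
clock: 12.45
position: [0.5338, -0.0442, 0.2702]
ee_rot: [3.142, 0.016, 0.0]
force: [-0.2, -0.0, -0.2]
width: 0.491
gripper_force: 0.0
[-0.37099091 -0.06771495  0.06473064]
```

View pics/rel.png

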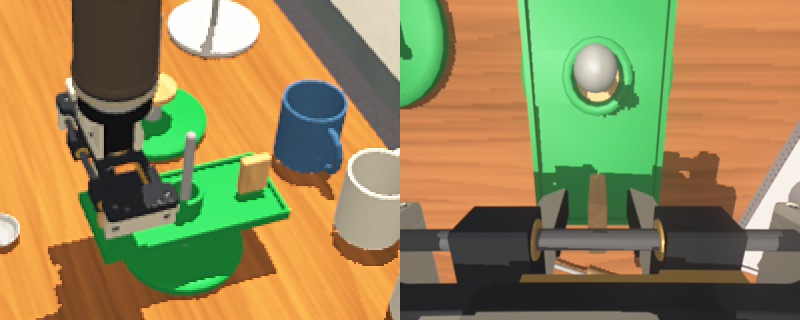

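The tray rests level with the fingers clear on both sides of the tab and no force reading. I'm retreating straight up.

```bash
python3 -m inch '0 0 -0.01 0 0.045;0 0 -0.03 0 0.045;0 0 -0.06 0 0.045;0 0 -0.1 0 0.045;0 0 -0.14 0 0.045'
python3 -m inch '-0.03 0 -0.02 0 0.045;-0.06 0 -0.04 0 0.045;-0.09 0 -0.05 0 0.045;-0.09 0 -0.05 0 0.045'
python3 - <<'E'
from h import *
a=arm.get_image('side');b=arm.get_image('scene')
for c in ("side","scene"): print(c,[(d["point"],round(d["conf"],2)) for d in arm.place_of(c,"green_tray")],proj(c,(.6195,-.0445,.07)))
cv2.imwrite('pics/end.png',np.hstack([cv2.resize(a[140:300,230:430],(400,320),interpolation=3),cv2.resize(b[160:320,120:320],(400,320),interpolation=3)])[:,:,::-1])
E
```

```text
clock: 13.05
position: [0.5334, -0.0444, 0.4122]
ee_rot: [3.141, 0.015, -0.0]
force: [1.5, 0.2, -0.1]
width: 0.488
gripper_force: 0.0
clock: 13.45
position: [0.4411, -0.0461, 0.4623]
ee_rot: [-3.14, -0.014, -0.003]
force: [-0.0, 0.5, -0.6]
width: 0.491
gripper_force: 0.0
side [([246.5, 322.4], 0.95), ([145.6, 183.6], 0.56)] [244.70489997 321.33795509]
scene [([185.7, 420.5], 0.97), ([245.1, 216.2], 0.8)] [244.77833015 216.90665879]
```

View pics/end.png

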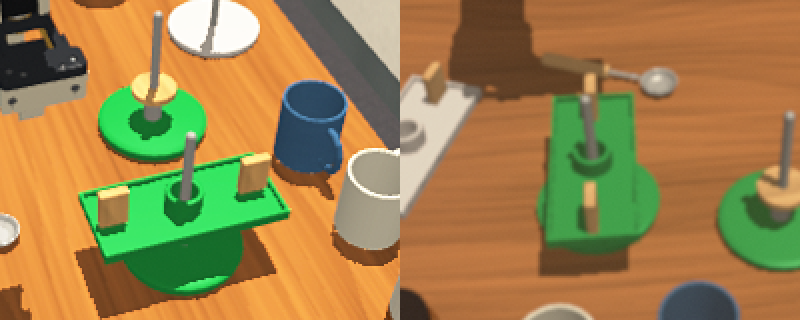

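The tray lies flat on the collar with the rod through its ring at about (185,190) in the left half. The gripper is well clear, so I'm handing in.

```bash
python3 -c "
from cell import arm
print(arm.sign_off())"
```

```text
the job is handed in; nothing more can be done
None
```

The green tray now rests flat on the collar of the right-hand green stand, let go and with the arm clear; I did not touch the white tray, and the job was handed in at about 13.5 s.

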